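# Open the reading screen's kickstand and hold it upright

## Task

The small reading screen has toppled onto its face. While it still lies there, flip the folding kickstand on its back right over until it snaps open, then, without dropping it, stand the screen upright on its rubber hub with the kickstand's foot down at the table behind it. It is front-heavy and will tip over by itself, so finish while still gripping it firmly and holding it upright, and leave the other things on the table where they are.

Things in the scene. Friction and masses are not known exactly. Their poses are not given: they have to be found in the camera images.
- screen: Loose black reading screen, 0.6-0.9 kg in all, 200 wide (y) x 160 tall (z) x 30 thick mm, white back. Axes: z up when standing, x out of the screen face. Origin: underside of the hub, midway along it. Housing spans x -4..+26, z 10..170. Starts face down, top end away from the robot (within 0.45 rad): origin 26 and back 30 above the table.
- hub (a point): Same point as the screen's origin: underside of the round black rubber hub (radius 10, 160 long along y) on which the screen stands and can roll. With the kickstand open, the centre of mass is about 4-7 mm in front of it, so if let go upright, the screen falls on its face.
- handle (a point): Middle of the white round carrying handle on the screen's top edge: bar 14 thick, along the screen's y, 100 free length between its two end arms, at x=0, z=206 in the screen's frame, with a 29 mm gap to the housing. Lying, the bar's axis is 26 above the table.
- pivot (a point): Pivot of the kickstand between two grey lugs on the back, at x=-26, z=83 in the screen's frame (52 above the table when lying). The kickstand swings in the screen's x-z plane.
- foot (a point): Middle of the kickstand's red foot, 87 mm from the pivot: a block 14 x 14, 34 long along the leg (70 to 104 from the pivot); the rest is a 10 mm aluminium rod. z points from the pivot to the foot's end, y as the screen's. Folded, the leg lies parallel to the back, towards the handle, 15 mm above it, the foot reaching 17 past the top edge.
- kickstand (a joint): Kickstand angle, rad: 0 folded (towards the handle), 1.57 straight out from the back, 2.4 fully open at its stop (back and down, towards the hub end). An over-centre spring pushes it to 0 below about 1.2 and to 2.4 above, with at most 0.12 N m. Open, with the screen exactly upright, the foot's lowest edge is 1.5 mm above the table.
- dome: Bystander: dome magnifier, clear on a white ring, diameter 72, 39 high, loose, origin under its centre, on the table beside the work.
- case: Bystander: blue spectacle case 65 x 155 x 40 high, loose, origin under its centre, beside the work.
- box: Bystander: flat silver box 105 x 75 x 18 high, loose, origin under its centre, beyond the screen.
Things that resemble listed ones, but are neither listed nor needed, are in the scene too. Leave any purple look-alike of the screen alone.

How it is judged (in metres and radians):
On the way:
1. the kickstand is flipped fully open while the screen still lies on its face (value of joint kickstand above 2.2 rad and angle between screen's own z axis and vertical above 1.25 rad), for 0.2 s.
At the end, for the whole second after the job is handed in: Kickstand open (above 2.2 rad); screen upright within 5 degrees, at rest, its hub on the table (origin within 6 mm) and the foot's middle below 34 mm; the gripper still grips it (over 2 N of contact); the three bystanders within 20 mm of their starts (value of joint kickstand above 2.2 rad and angle between screen's own z axis and vertical below 0.09 rad and height (world z) of screen between -0.004 and 0.006 m and height (world z) of foot below 0.034 m and contact force between the fingers and screen above 2 N and linear speed of screen below 0.03 m/s and distance of each of dome, case, box from where it was at the start of the episode below 0.02 m); the arm keeps its last pose, push and grip.
It fails at once if a bystander was pushed more than 30 mm (distance of any of dome, case, box from where it was at the start of the episode above 0.03 m).
It fails at once if the screen was dropped or flung (linear speed of screen above 1.2 m/s).
It also fails if it takes over 64 s, if anything falls off the work surface, if the arm or the gripper's body presses on something with over 40 N, if the wrist force passes 120 N, or if a joint passes its speed limit or range.

## Robot

A 6-joint arm with a two-finger parallel gripper is mounted at the origin on the work surface. World frame = base frame: x ahead of the robot, y to its left, z up, the work surface at z = 0. Lengths are in mm, angles in rad, forces in N, time in s.
With the tool pointing down it reaches from about 275 to 750 mm from the base axis. Payload 10.2 kg.
Tool frame: the origin (TCP) lies midway between the tips of the shut fingers; the grasp point (between the pads) lies 19 mm behind it (ctrl.grasp_offset is the distance from the TCP to the grasp point, in mm); z points along the fingers, y is the line along which they close (so a half turn about z gives the same grasp; the last joint's range is limited). The gripper opens to 85 mm and grips with 20 to 120 N. Pads are 22 mm wide; open, the fingers measure 114 mm over their backs; the gripper's body (76 mm by 85 mm) begins 54 mm behind the grasp point. The pads swing forward as they close: fully open they stand 13 mm farther back than shut.
Start: joints at [-1.483, 0.313, 1.498, -0, 1.331, -0.223], TCP at [160.543, -499.857, 231.294] pointing down, gripper open.
Joint ranges: [-2.94, 2.94], [-0.97, 2.17], [0.19, 2.56], [-1.23, 4.37], [0.02, 3.11], [-2.88, 2.88]. Speed limits (rad/s): [2.39, 2.39, 3.01, 3.14, 3.14, 3.14].

## Interface

Orientations are given as a unit quaternion [w, x, y, z].
In Python, from rig import ctrl, viewer, models gives the robot as it stands. The module is installed in compiled form; this text tells all that it offers.
- The arm moves only by the shell command python3 -m pendant 'ROWS' [OPENING] [FORCE]. ROWS is text: rows parted by semicolons, each of 4 numbers parted by spaces: the shift along the tool's x, y, z in m, then the turn about the tool's z in rad. In form: x y z yaw; .... A call has 1 to 10 rows; each row shifts and turns the commanded pose from where the row before left it, along the tool's axes as they then stand; what a row does not reach is not made up. A row lasts 1/8 s, in which the tool goes at most 62.5 mm and 10.7 degrees, less where a joint would pass 70% of its speed; a pose out of reach is approached as far as the arm can. A call is refused whole if a number of a shift passes 0.0625 or a number of a turn 0.188, either way. A call with a gripper value outside its range is refused whole. OPENING is the opening, from 0 (shut) to 1 (fully open), set as the call begins (- or left out, the last holds). The fingers move at their own pace and stop on an object; FORCE is the grip in N (left out, the last holds). Time passes only in rows, so rows that do not move let the fingers close. It gives the time, the measured TCP pose, the force, the opening and the grip force at its end, in the units of the state.
- ctrl.sense(): the state, without advancing time (a new reading comes with each control period).
- viewer.capture(name): name is "scene" or "top" or "wrist"; returns a dict with "color" (384x512x3 uint8, red, green, blue), "vertical_fov" (degrees; the focal length in pixels is half the picture's height over the tangent of half this angle, whatever the lens; pixels are square), "cx", "cy" (the principal point, pixels), "pose" (4x4, takes a point from camera to world coordinates). Camera axes: x right, y down, z forward; pixel columns grow to the right and rows downward; lengths in mm; the calibration is good to about 2 mm. A picture is of the moment at which its call begins. There is no depth.
- ctrl.finish_job(): hands the job in; it is judged then, once.
Trained networks look in the newest picture that a camera, given by its name, has taken for a name from the list of things; names that differ only in an ending like _2 or _b are one class to them, and where a whole thing is asked for, a point or a joint stands for the part that bears it (a point fixed in the world has none). Each returns a list of dicts, best first, with "p" (0 to 1); they miss things now and then, are a little off and sometimes report something else, mostly with a low value. They report only what shows in the picture. A call takes as long as a camera call. They do not tell look-alikes from the thing itself.
- models.boxes_of(camera, query): "at" ([x, y, z] in mm, in world coordinates, good to about 4 mm: the middle of the surface that is visible of it).
The state is a dict: "time_s": time; "joints": joint angles; "dq": joint speeds; "tau": joint torques, N m; "eef_pos": TCP position; "ee_rot": TCP orientation; "force": force on the tool from outside, world axes, zero at the start; "wrist_torque": the same for the moment, N m; "grip_width": opening from 0.0 (shut) to 1.0 (fully open); "grip_force": force on a finger pad.
Only numpy, scipy, OpenCV 4.12 (cv2) and the standard library are available. Lean on these libraries where they do the work, as an engineer would, in place of code of your own. Each camera call takes 0.05 s, during which the arm holds its last target. There are 200 camera calls.

## Working session

There is one attempt and no reset: what is moved stays moved. The work goes in short steps, Python scripts to look and compute and a shell command to move; the robot and the scene stay as the last step left them, time stands still between calls to the robot, and variables do not carry over. Pictures are saved under pics/ and viewed, at most 10 in all, crops included, and the job is handed in when it is done.

```bash
mkdir -p pics; cat > h.py <<'E'
import numpy as np, cv2
from rig import ctrl, viewer, models
from scipy.spatial.transform import Rotation as R
def K(c):
    h=c["color"].shape[0]; f=h/2/np.tan(np.radians(c["vertical_fov"])/2); return f,c["cx"],c["cy"]
def ray(c,u,v,z):
    f,cx,cy=K(c);T=np.array(c["pose"]);d=T[:3,:3]@np.array([(u-cx)/f,(v-cy)/f,1]);o=T[:3,3]
    return o+d*(z-o[2])/d[2]
def proj(c,p):
    f,cx,cy=K(c);T=np.array(c["pose"]);q=T[:3,:3].T@(np.array(p)-T[:3,3]);return (cx+f*q[0]/q[2],cy+f*q[1]/q[2])
def rot(s): 
    w,x,y,z=s["ee_rot"];return R.from_quat([x,y,z,w]).as_matrix()
def save(c,n): cv2.imwrite(f"pics/{n}.png",c["color"][:,:,::-1])
E
python3 - <<'E'
from h import *
s=ctrl.sense();print(s);print(rot(s).round(2), ctrl.grasp_offset)
ims=[]
for n in("scene","top"):
    c=viewer.capture(n);ims.append(c["color"]);print(n,np.array(c["pose"]).round(2).tolist(),K(c))
    for q in("screen","handle","pivot","foot","hub","dome","case","box"):
        for d in models.boxes_of(n,q)[:3]: print(n,q,np.round(d["at"],0),round(d["p"],2),np.round(proj(c,d["at"])))
    save(c,n+"0")
E
```

```text
{'time_s': 0.0, 'joints': array([-1.48339046e+00,  3.13453638e-01,  1.49844647e+00, -1.26719414e-05,
        1.33100955e+00, -2.23445538e-01]), 'dq': array([-6.79841420e-04, -9.10555169e-05, -4.90249791e-04, -1.11730556e-03,
       -3.72762566e-04, -5.80527935e-04]), 'tau': array([-1.13557817e-03, -4.12269044e+01, -2.59748125e+01, -2.39046940e-04,
        4.16213574e-03,  1.71244555e-06]), 'eef_pos': array([ 160.52040679, -499.58142299,  230.72968401]), 'ee_rot': array([-6.57398569e-04,  9.87945273e-01,  1.54802142e-01,  3.86172720e-05]), 'force': array([ 0.03154088, -0.21781962, -0.01543224]), 'wrist_torque': array([-0.03479837,  0.04482201,  0.00353255]), 'grip_force': 0.0, 'grip_width': 0.9992543402094897}
[[ 0.95  0.31 -0.  ]
 [ 0.31 -0.95  0.  ]
 [ 0.   -0.   -1.  ]] 18.700000000000003
scene [[0.48, 0.65, -0.6, 1450.45], [0.88, -0.34, 0.33, -532.67], [0.01, -0.68, -0.73, 1207.46], [0.0, 0.0, 0.0, 1.0]] (np.float64(439.8546531319549), 254.59919101931894, 189.41849008257267)
scene screen [578. -80.  31.] 0.88 [246. 214.]
scene screen [367. 186.  33.] 0.77 [281. 154.]
scene screen 
[... 974 characters left out ...]
[562. -66.  30.] 0.74 [268. 168.]
top screen [349. 196.  31.] 0.74 [187. 236.]
top handle [560. -68.  34.] 0.76 [269. 168.]
top handle [ 316. -236.   36.] 0.71 [324. 244.]
top handle [353. 196.  33.] 0.59 [187. 235.]
top pivot [565. -62.  36.] 0.92 [267. 167.]
top pivot [352. 196.  36.] 0.88 [187. 235.]
top pivot [ 322. -228.   26.] 0.83 [321. 242.]
top foot [356. 240.  58.] 0.68 [172. 234.]
top foot [ 308. -176.   56.] 0.61 [306. 247.]
top hub [ 314. -230.   33.] 0.97 [322. 245.]
top hub [351. 191.  26.] 0.96 [189. 235.]
top hub [563. -63.  30.] 0.66 [268. 168.]
top dome [616. 413.  28.] 0.85 [120. 154.]
top case [ 581. -418.   36.] 0.72 [378. 161.]
top box [796.  42.  19.] 0.82 [234.  99.]
```

```bash
python3 - <<'E'
import cv2
i=cv2.imread("pics/top0.png")[60:320,80:420]; cv2.imwrite("pics/c0.png",cv2.resize(i,None,fx=2.3,fy=2.3,interpolation=cv2.INTER_CUBIC))
E
```

```text
(no output)
```

View pics/c0.png

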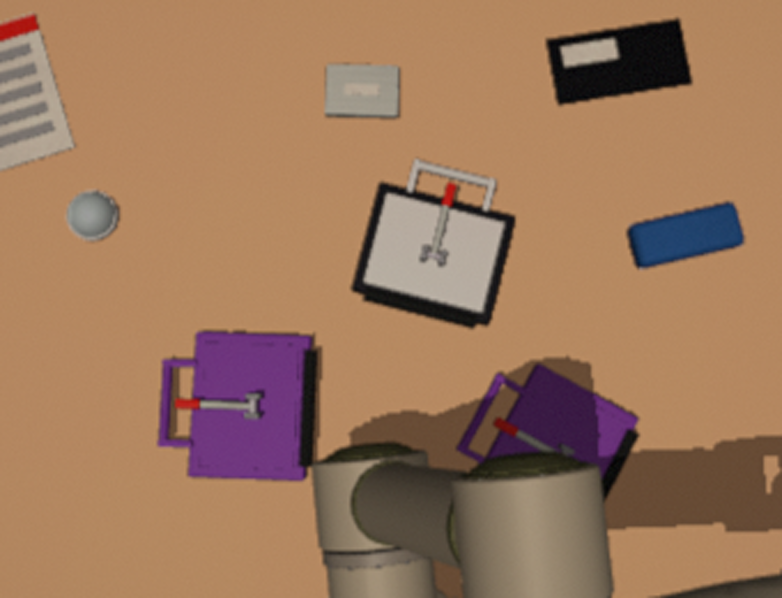

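The top view shows three screens. Two are purple look-alikes at crop (250,405) and (550,420), and the white-backed black one is at crop (435,250), image (269,168). The white-backed one matches the description. I'll check it in one close crop.

```bash
python3 - <<'E'
import cv2,numpy as np
a=cv2.imread("pics/top0.png")[122:207,225:310]; b=cv2.imread("pics/scene0.png")[175:260,205:290]
f=lambda i:cv2.resize(i,(399,399),interpolation=cv2.INTER_CUBIC)
cv2.imwrite("pics/c1.png",np.hstack([f(a),f(b)]))
E
```

```text
(no output)
```

View pics/c1.png

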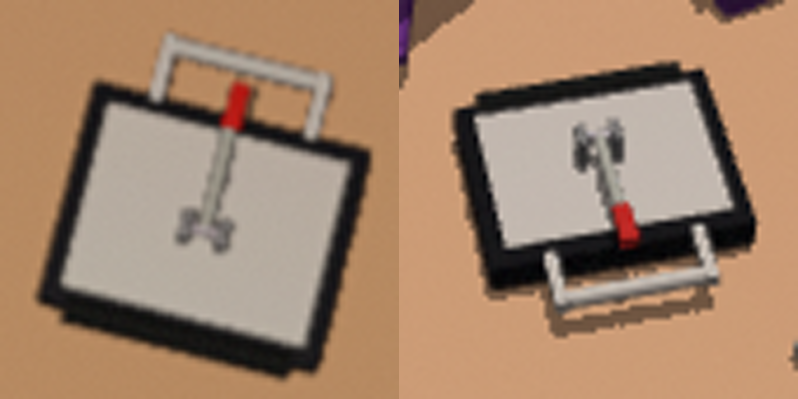

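The choice holds: white back, black rim, white handle, red foot (top crop: foot at (236,106), pivot (204,230), bar ends (168,42)/(327,82)). Next I fit the pose.

```bash
cat >> h.py <<'E'
def lie(p,x,y,z): # lying screen pose p=(ox,oy,yaw) -> world
    c,s=np.cos(p[2]),np.sin(p[2]); return np.array([p[0]+c*z-s*y,p[1]+s*z+c*y,26-x])
E
python3 - <<'E'
from h import *
from scipy.optimize import least_squares
k=399/85
P={"bl":(0,57,206),"br":(0,-57,206),"piv":(-26,0,83),"foot":(-33,0,170),"tl":(-4,100,170),"tr":(-4,-100,170),"ll":(-4,100,10),"lr":(-4,-100,10)}
top={"bl":(168,42),"br":(327,82),"piv":(204,230),"foot":(236,106),"tl":(97,83),"tr":(368,152),"ll":(42,300),"lr":(312,370)}
sc={"bl":(715-399,275),"br":(562-399,303),"piv":(600-399,140),"foot":(625-399,222),"tl":(752-399,212),"tr":(490-399,260),"ll":(700-399,70),"lr":(457-399,110)}
ct,cs=viewer.capture("top"),viewer.capture("scene")
for name,sets in(("top",[(ct,top,225,122)]),("scene",[(cs,sc,205,175)]),("both",[(ct,top,225,122),(cs,sc,205,175)])):
    f=lambda p:np.concatenate([np.array(proj(c,lie(p,*P[n])))-np.array([uo+u/k,vo+v/k]) for c,d,uo,vo in sets for n,(u,v) in d.items()])
    r=least_squares(f,[480,-40,-.27]);p=r.x;print(name,p.round(3),np.abs(r.fun).mean().round(2))
for n,q in(("foot",(-26,0,170)),("handle",(0,0,206)),("pivot",(-26,0,83))):print(n,lie(p,*q).round(1))
E
```

```text
top [ 4.6970e+02 -4.2525e+01 -2.6800e-01] 0.62
scene [ 4.7313e+02 -4.0885e+01 -2.6200e-01] 0.78
both [ 4.71092e+02 -4.16330e+01 -2.65000e-01] 0.87
foot [635.1 -86.2  52. ]
handle [669.9 -95.7  26. ]
pivot [551.2 -63.4  52. ]
```

```bash
python3 -m pendant '0.05 -0.0215 0 0;0.05 -0.0215 0 0;0.05 -0.0215 0 0;0.05 -0.0215 0 0;0.05 -0.0215 0 0;0.05 -0.0215 0 0;0.05 -0.0215 0 0;0.05 -0.0215 0 0;0.05 -0.0215 0 0;0.04 -0.017 0 0' 1 20
python3 -m pendant '0 0 0 0.18;0 0 0 0.18;0 0 0 0.18;0 0 0 0.04;0 0 0 0'
python3 - <<'E'
from h import *
c=viewer.capture("wrist");save(c,"w1");s=ctrl.sense();Rm=rot(s);print(s["joints"].round(2),np.degrees(np.arctan2(Rm[1,0],Rm[0,0])))
d=Rm.T@(np.array([635.1,-86.2,36])-s["eef_pos"]);print(s["eef_pos"],d)
p=[471.1,-41.6,-.265]
for n,q in(("foot",(-33,0,170)),("h",(0,0,206)),("piv",(-26,0,83)),("tip",(-33,0,187))):print(n,np.round(proj(c,lie(p,*q))))
E
```

```text
time_s: 2.25
eef_pos: [564.0, -147.9, 231.3]
ee_rot: [0.0, 0.988, 0.155, 0.0]
force: [-0.7, -1.1, 0.3]
grip_width: 1.002
grip_force: 0.0
time_s: 2.88
eef_pos: [562.7, -149.6, 231.2]
ee_rot: [-0.0, 0.991, -0.134, -0.0]
force: [0.2, 0.4, 0.3]
grip_width: 1.001
grip_force: 0.0
[-0.46  0.44  1.32  0.    1.39  1.38] -15.366899321316838
[ 562.68334098 -149.57431558  231.26757239] [ 53.04912124 -80.29426628 195.26526251]
foot [180. 118.]
h [185.  82.]
piv [188. 196.]
tip [179. 101.]
```

View pics/w1.png

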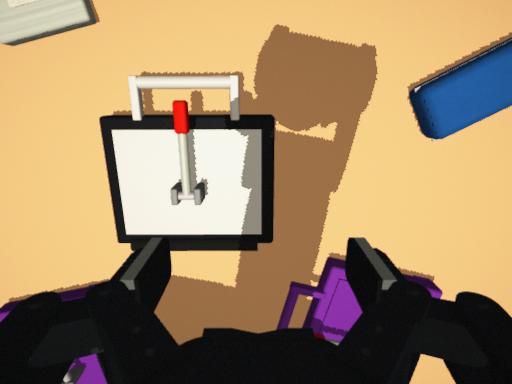

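The wrist view shows the foot at (181,116), the bar at (184,82) and the pivot at (187,196). These match the predictions within 2 px, so I move over the foot, go down and grip.

```bash
python3 -m pendant '0.026 -0.04 0.02 0;0.027 -0.04 0.04 0;0 0 0.05 0;0 0 0.04 0;0 0 0.03 0;0 0 0.015 0;0 0 0 0' 0.7 20
python3 -m pendant '0 0 0 0;0 0 0 0;0 0 0 0;0 0 0 0;0 0 0 0' 0 25
python3 - <<'E'
from h import *
c=viewer.capture("scene");save(c,"s2");c=viewer.capture("wrist")
s=ctrl.sense();print(rot(s).T@(np.array([635.1,-86.2,36])-s["eef_pos"]),s["joints"].round(2),s["grip_width"]*85)
i=viewer.capture("scene")["color"][150:290,180:320,::-1]
cv2.imwrite("pics/s2.png",np.hstack([cv2.resize(i,(400,400)),cv2.resize(c["color"][:,:,::-1],(400,300))[np.clip(np.arange(400),0,299)]]))
E
```

```text
time_s: 3.8
eef_pos: [634.8, -86.6, 36.1]
ee_rot: [-0.0, 0.991, -0.134, -0.0]
force: [0.9, -0.6, 0.8]
grip_width: 0.696
grip_force: 0.0
time_s: 4.42
eef_pos: [635.4, -86.7, 37.3]
ee_rot: [0.0, 0.991, -0.134, 0.001]
force: [-1.0, 1.6, 5.7]
grip_width: 0.154
grip_force: 30.6
[-0.43764298 -0.42446258  1.32621585] [-0.32  0.76  1.32  0.    1.06  1.52] 12.940571232153996
```

View pics/s2.png

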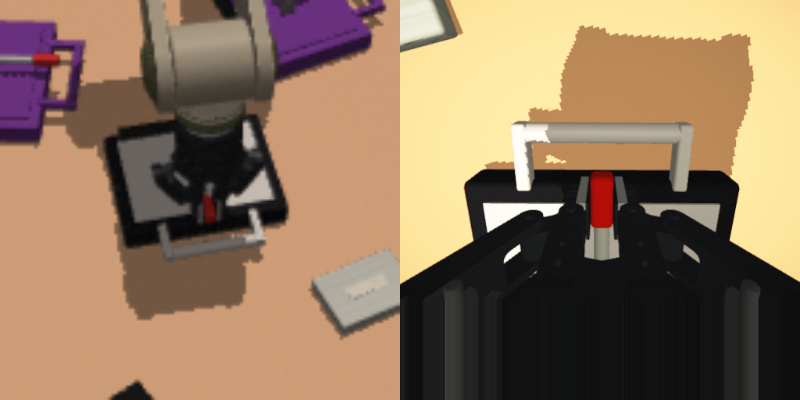

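```bash
python3 -m pendant '-0.0026 0 -0.0175 0;-0.006 0 -0.0163 0;-0.009 0 -0.0149 0;0 0 0 0' - 20
python3 -c "
from h import *;s=ctrl.sense();print(s['force'],s['wrist_torque'],s['eef_pos'],s['grip_width'])"
```

```text
time_s: 5.08
eef_pos: [618.0, -81.9, 87.0]
ee_rot: [0.0, 0.991, -0.134, 0.001]
force: [1.5, 1.4, 3.3]
grip_width: 0.158
grip_force: 28.4
[1.455271   1.37424229 3.30824745] [ 0.26265826  0.05027332 -0.01903291] [618.01530521 -81.89799322  87.03542137] 0.15790877115534271
```

```bash
python3 -m pendant '-0.0119 0 -0.0127 0;-0.0141 0 -0.0101 0;-0.0159 0 -0.0071 0;-0.0169 0 -0.0038 0;-0.0174 0 0 0;0 0 0 0'
python3 - <<'E'
from h import *
c=viewer.capture("scene");w=viewer.capture("wrist");s=ctrl.sense();print(s["force"],s["eef_pos"],s["grip_width"])
i=c["color"][150:290,180:320,::-1]
cv2.imwrite("pics/s3.png",np.hstack([cv2.resize(i,(400,400)),cv2.resize(w["color"][:,:,::-1],(400,300))[np.clip(np.arange(400),0,299)]]))
E
```

```text
time_s: 5.82
eef_pos: [545.3, -62.1, 121.0]
ee_rot: [0.001, 0.991, -0.134, 0.002]
force: [-0.4, 0.3, 9.0]
grip_width: 0.155
grip_force: 30.3
[-0.51056837  0.3213817  11.76162997] [545.56273351 -62.20981447 120.93286436] 0.15792623988955168
```

View pics/s3.png

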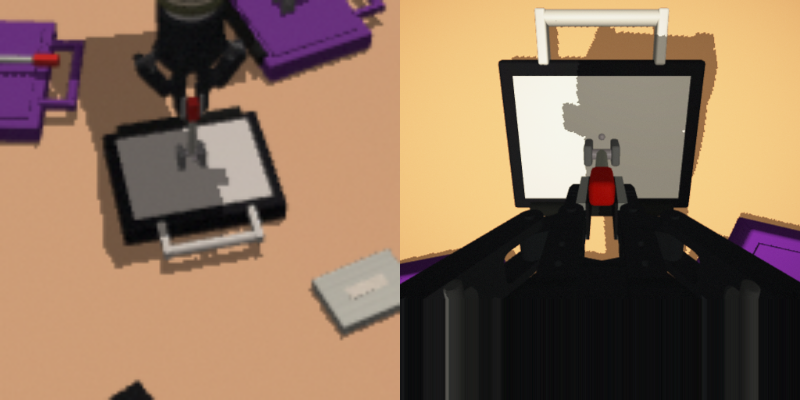

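The foot (red, wrist (600,190)) is held, and the leg stands about straight out from the back. The screen still lies flat. I carry on along the arc to the stop.

```bash
python3 -m pendant '-0.0171 0 0.0025 0;-0.0161 0 0.0058 0;-0.0146 0 0.009 0;-0.011 0 0.011 0;0 0 0 0'
python3 -m pendant '0 0 0 0;0 0 0 0;0 0 0 0' 0.6 20
python3 -m pendant '0 0 -0.04 0;0 0 -0.05 0;0 0 -0.05 0;0 0 0 0'
python3 - <<'E'
from h import *
c=viewer.capture("scene");w=viewer.capture("wrist");s=ctrl.sense();print(s["force"],s["eef_pos"],s["joints"].round(2))
i=c["color"][150:290,180:320,::-1]
cv2.imwrite("pics/s4.png",np.hstack([cv2.resize(i,(400,400)),cv2.resize(w["color"][:,:,::-1],(400,300))[np.clip(np.arange(400),0,299)]]))
d=rot(s).T@(np.array([669.9,-95.7,100])-s["eef_pos"]);print(d)
E
```

```text
time_s: 6.55
eef_pos: [486.9, -46.0, 90.9]
ee_rot: [0.0, 0.991, -0.134, -0.001]
force: [-5.5, 1.4, 8.2]
grip_width: 0.155
grip_force: 34.4
time_s: 6.92
eef_pos: [487.9, -46.1, 90.5]
ee_rot: [0.0, 0.991, -0.134, 0.0]
force: [-0.6, -0.3, 0.2]
grip_width: 0.6
grip_force: 0.0
time_s: 7.42
eef_pos: [489.2, -46.5, 233.9]
ee_rot: [0.001, 0.991, -0.134, 0.004]
force: [-0.1, -1.2, -1.4]
grip_width: 0.608
grip_force: 0.0
[-0.97549792 -0.14213926 -0.18977703] [487.64558797 -46.00053299 229.97530735] [-0.33  0.24  1.6  -0.    1.3   1.51]
[188.96732036  -0.56565996 129.8896459 ]
```

View pics/s4.png

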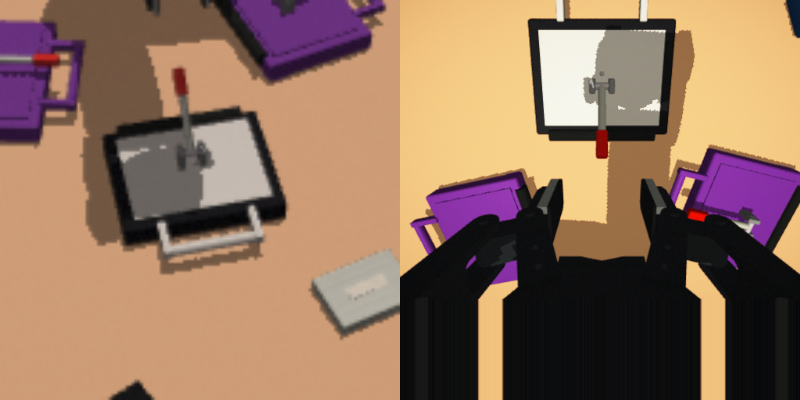

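The leg is open, its red foot at wrist (602,145) hub-side of the housing, and the screen hasn't moved. I approach the handle, refining the pose from the wrist camera on the way.

```bash
python3 -m pendant '0.04 0 0 0;0.04 0 0 0;0.04 0 0 0;0 0 0 0;0 0 0 0' 0.35 20
python3 - <<'E'
from h import *
w=viewer.capture("wrist");s=ctrl.sense();save(w,"w5")
p=[471.1,-41.6,-.265]
im=w["color"][:,:,::-1].copy()
for q in((0,57,206),(0,-57,206),(-4,100,170),(-4,-100,170),(0,0,206)):
    u,v=proj(w,lie(p,*q));print(q,round(u,1),round(v,1));cv2.circle(im,(int(round(u)),int(round(v))),2,(0,0,255),1)
cv2.imwrite("pics/w5.png",im)
E
```

```text
time_s: 8.15
eef_pos: [602.8, -77.7, 229.1]
ee_rot: [-0.0, 0.991, -0.134, -0.001]
force: [-0.3, 0.2, 0.2]
grip_width: 0.348
grip_force: 0.0
(0, 57, 206) 206.3 100.6
(0, -57, 206) 308.8 100.0
(-4, 100, 170) 169.6 133.8
(-4, -100, 170) 345.9 132.9
(0, 0, 206) 257.5 100.3
```

View pics/w5.png

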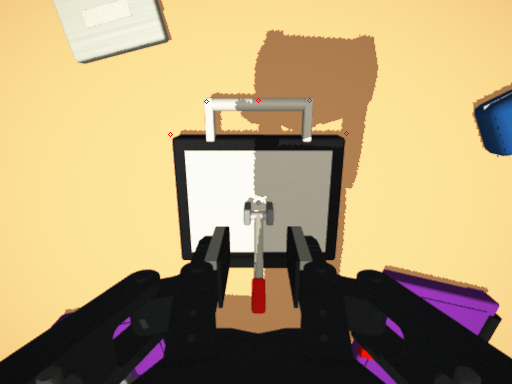

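The bar's middle shows at (258,104) against a predicted (257,100), so it lies about 4 mm nearer the robot. I correct for that, turn 90° and descend partway.

```bash
python3 -m pendant '0.033 0 0 -0.1745;0 0 0 -0.1745;0 0 0 -0.1745;0 0 0 -0.1745;0 0 0 -0.1745;0 0 0 -0.1745;0 0 0 -0.1745;0 0 0 -0.1745;0 0 0 -0.1745;0 -0.033 0 0' 0.33 20
python3 -m pendant '0 0 0.05 0;0 0 0.05 0;0 0 0.05 0;0 0 0 0;0 0 0 0'
python3 - <<'E'
from h import *
w=viewer.capture("wrist");s=ctrl.sense();Rm=rot(s);print(Rm.round(3),s["joints"].round(2))
print(Rm.T@(np.array([666.4,-94.8,8])-s["eef_pos"]))
save(w,"w6")
E
```

```text
time_s: 9.45
eef_pos: [603.0, -78.0, 229.8]
ee_rot: [-0.0, 0.795, 0.606, -0.0]
force: [-0.4, 0.2, -0.7]
grip_width: 0.329
grip_force: 0.0
time_s: 10.07
eef_pos: [604.4, -78.2, 83.0]
ee_rot: [0.001, 0.796, 0.606, 0.001]
force: [-0.1, -0.2, 0.8]
grip_width: 0.326
grip_force: 0.0
[[ 0.266  0.964  0.004]
 [ 0.964 -0.266 -0.001]
 [-0.     0.004 -1.   ]] [-0.32  0.64  1.41 -0.    1.09 -0.05]
[ 0.53307144 63.63697411 75.55181128]
```

View pics/w6.png

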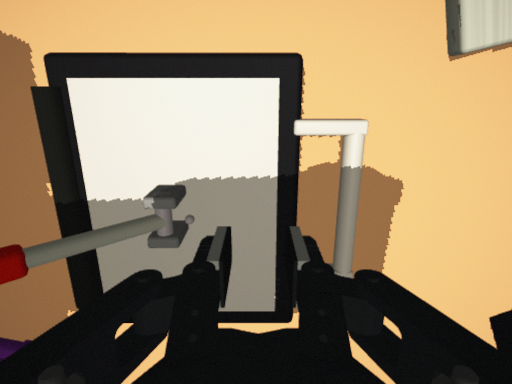

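I had the sign of that shift wrong, so the tool is still 64 mm short, hovering clear of everything. The bar shows at (348,200). I move over it and check the offset by projection.

```bash
python3 - <<'E'
from h import *
w=viewer.capture("wrist")
p=[471.1-3.5,-41.6+1,-.265]
for y in(57,40,20,0):print(y,np.round(proj(w,lie(p,0,y,206)),1))
u,v=348,200
print(ray(w,348,200,26),ray(w,357,128,26),ray(w,345,265,26))
E
python3 -m pendant '0 0.032 0 0;0 0.032 0 0;0 0 0 0;0 0 0 0'
python3 - <<'E'
from h import *
w=viewer.capture("wrist");save(w,"w7")
p=[471.1-3.5,-41.6+1,-.265]
for y in(57,40,20,0):print(y,np.round(proj(w,lie(p,0,y,206)),1))
E
```

```text
57 [354.8 122. ]
40 [352.6 147.8]
20 [350.1 176.5]
0 [347.8 203.7]
[667.07575853 -91.8293157   26.        ] [682.05787083 -43.77395044  26.        ] [ 655.28688165 -142.72802621   26.        ]
time_s: 10.68
eef_pos: [665.0, -94.8, 81.4]
ee_rot: [0.0, 0.796, 0.606, 0.0]
force: [-0.4, 0.4, -0.8]
grip_width: 0.331
grip_force: 0.0
57 [259.8 122.5]
40 [259.9 148.5]
20 [260.  177.6]
0 [260.1 205. ]
```

View pics/w7.png

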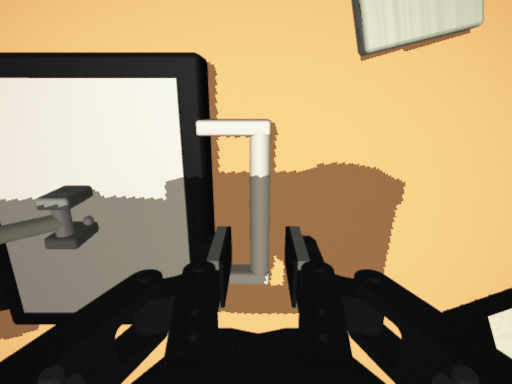

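The bar runs at col 260, centred between the fingertips (230 and 288). I descend and grip.

```bash
python3 -m pendant '0 0 0.03 0;0 0 0.025 0;0 0 0.012 0;0 0 0.006 0;0 0 0 0;0 0 0 0'
python3 -m pendant '0 0 0 0;0 0 0 0;0 0 0 0;0 0 0 0;0 0 0 0' 0 25
python3 -c "
from h import *;s=ctrl.sense();print(s['force'],s['eef_pos'],s['grip_width'])"
```

```text
time_s: 11.48
eef_pos: [665.7, -95.1, 8.5]
ee_rot: [0.001, 0.796, 0.606, 0.0]
force: [0.3, -0.1, 0.5]
grip_width: 0.33
grip_force: 0.0
time_s: 12.1
eef_pos: [665.7, -95.1, 8.3]
ee_rot: [0.001, 0.796, 0.606, 0.0]
force: [0.5, -0.3, 5.5]
grip_width: 0.153
grip_force: 24.7
[ 0.54126232 -0.28391479  5.48753652] [665.65207342 -95.14117308   8.26588117] 0.15250520119609345
```

```bash
python3 - <<'E'
import numpy as np
t0=np.arccos(10/26)
def b(t): return (196*np.cos(t)-26*np.sin(t),26*np.cos(t)+196*np.sin(t)) if t<t0 else (196*np.cos(t)-26*np.sin(t0)-10*(t-t0),10+196*np.sin(t))
a=np.array([b(np.radians(k)) for k in range(0,91,3)])
d=np.diff(a,axis=0)/1000
for i in(0,10,20):print(';'.join(f"0 {x:.4f} {-z:.4f} 0" for x,z in d[i:i+10]),a[i+10])
E
```

```text
0 -0.0016 -0.0102 0;0 -0.0022 -0.0101 0;0 -0.0027 -0.0100 0;0 -0.0032 -0.0098 0;0 -0.0037 -0.0097 0;0 -0.0042 -0.0095 0;0 -0.0047 -0.0092 0;0 -0.0052 -0.0090 0;0 -0.0056 -0.0087 0;0 -0.0061 -0.0084 0 [156.74097914 120.5166605 ]
0 -0.0065 -0.0080 0;0 -0.0069 -0.0077 0;0 -0.0073 -0.0073 0;0 -0.0077 -0.0069 0;0 -0.0081 -0.0065 0;0 -0.0084 -0.0061 0;0 -0.0087 -0.0056 0;0 -0.0090 -0.0052 0;0 -0.0092 -0.0047 0;0 -0.0095 -0.0042 0 [ 75.4833395  182.74097914]
0 -0.0097 -0.0037 0;0 -0.0098 -0.0032 0;0 -0.0100 -0.0034 0;0 -0.0102 -0.0034 0;0 -0.0104 -0.0029 0;0 -0.0105 -0.0024 0;0 -0.0106 -0.0019 0;0 -0.0107 -0.0013 0;0 -0.0108 -0.0008 0;0 -0.0108 -0.0003 0 [-27.9479112 206.       ]
```

```bash
python3 -m pendant '0 -0.0016 -0.0102 0;0 -0.0022 -0.0101 0;0 -0.0027 -0.0100 0;0 -0.0032 -0.0098 0;0 -0.0037 -0.0097 0;0 -0.0042 -0.0095 0;0 -0.0047 -0.0092 0;0 -0.0052 -0.0090 0;0 -0.0056 -0.0087 0;0 -0.0061 -0.0084 0' - 22
python3 - <<'E'
from h import *
c=viewer.capture("scene");w=viewer.capture("wrist");s=ctrl.sense();print(s["force"],s["wrist_torque"],s["eef_pos"],s["grip_width"])
i=c["color"][150:290,180:320,::-1]
cv2.imwrite("pics/s8.png",np.hstack([cv2.resize(i,(400,400)),cv2.resize(w["color"][:,:,::-1],(400,300))[np.clip(np.arange(400),0,299)]]))
E
```

```text
time_s: 13.35
eef_pos: [627.2, -84.5, 102.9]
ee_rot: [0.0, 0.796, 0.606, 0.0]
force: [4.0, -1.6, -1.1]
grip_width: 0.155
grip_force: 22.5
[ 3.45224925 -1.26440354 -0.6677222 ] [-0.25533544 -0.76296936 -0.0311894 ] [627.14758303 -84.44587715 103.1578048 ] 0.15013606001934737
```

View pics/s8.png

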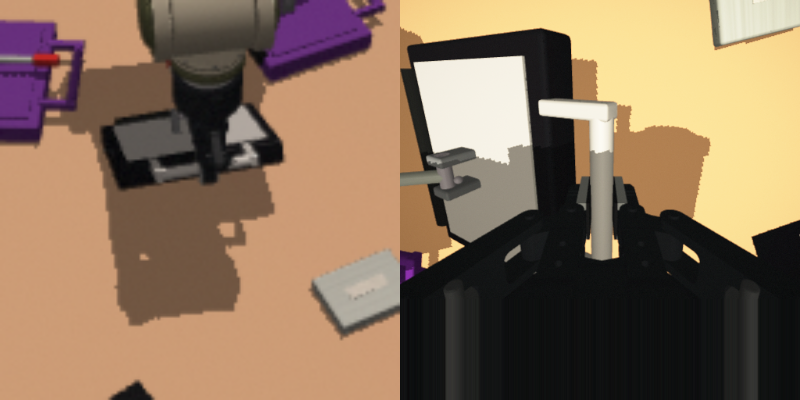

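The screen is tilted about 30°, the bar turning in the grip and the hub end down. That was my tenth picture, so I go on with numbers only.

```bash
python3 -m pendant '0 -0.0065 -0.0080 0;0 -0.0069 -0.0077 0;0 -0.0073 -0.0073 0;0 -0.0077 -0.0069 0;0 -0.0081 -0.0065 0;0 -0.0084 -0.0061 0;0 -0.0087 -0.0056 0;0 -0.0090 -0.0052 0;0 -0.0092 -0.0047 0;0 -0.0095 -0.0042 0'
python3 -m pendant '0 0 0 0'
python3 -m pendant '0 -0.0097 -0.0037 0;0 -0.0098 -0.0032 0;0 -0.0100 -0.0034 0;0 -0.0102 -0.0034 0;0 0 0 0'
python3 - <<'E'
from h import *
s=ctrl.sense();print(s["force"],s["wrist_torque"],s["eef_pos"],s["grip_width"])
for n in("scene","top","wrist"):
    c=viewer.capture(n)
    for q in("foot","handle","screen","pivot","hub"):
        for d in models.boxes_of(n,q)[:3]:
            a=np.array(d["at"])
            if abs(a[0]-500)<120 and -180<a[1]<60: print(n,q,a.round(),round(d["p"],2))
E
```

```text
time_s: 14.7
eef_pos: [550.0, -63.2, 166.7]
ee_rot: [0.002, 0.796, 0.606, 0.002]
force: [3.8, -1.4, 6.1]
grip_width: 0.148
grip_force: 22.6
time_s: 14.82
eef_pos: [549.7, -63.2, 166.8]
ee_rot: [0.002, 0.796, 0.606, 0.001]
force: [5.2, -0.6, 9.2]
grip_width: 0.157
grip_force: 22.9
time_s: 15.45
eef_pos: [510.9, -52.5, 179.9]
ee_rot: [0.002, 0.796, 0.606, 0.001]
force: [4.3, -0.8, 7.1]
grip_width: 0.153
grip_force: 23.5
[ 4.2556865  -0.78272295  7.12671725] [-0.20568569 -0.76981885  0.0493306 ] [510.93117189 -52.45025317 179.90027373] 0.15346191557785493
scene handle [502. -52. 122.] 0.69
scene screen [501. -58. 121.] 0.58
scene pivot [501. -53. 121.] 0.57
scene hub [498. -58. 126.] 0.85
top screen [490. -64. 137.] 0.81
top pivot [486. -65. 143.] 0.96
top hub [485. -63. 136.] 0.75
wrist foot [404. -23.  67.] 0.64
wrist handle [508. -12. 154.] 0.95
wrist screen [507. -10. 154.] 0.65
wrist pivot [507. -13. 156.] 0.78
wrist hub [507. -12. 156.] 0.84
```

```bash
python3 -m pendant '0 -0.0104 -0.0029 0;0 -0.0105 -0.0024 0;0 -0.0106 -0.0015 0;0 -0.0107 -0.0010 0;0 0 0 0'
python3 - <<'E'
from h import *
s=ctrl.sense();print(s["force"],s["wrist_torque"],s["eef_pos"],s["grip_width"])
w=viewer.capture("wrist");t=viewer.capture("top");c=viewer.capture("scene")
for n,k in(("wrist",w),("top",t),("scene",c)):
    save(k,n+"9");i=k["color"].astype(int);m=((i[...,0]>100)&(i[...,1]<50)&(i[...,2]<50)).astype(np.uint8)
    N,_,st,ce=cv2.connectedComponentsWithStats(m)
    for j in range(1,N):
        if st[j,4]>8: print(n,st[j],ce[j].round(1),"at z=40:",ray(k,*ce[j],40).round())
    for d in models.boxes_of(n,"foot")[:3]:print(n,np.round(d["at"]),round(d["p"],2))
# predicted foot for theta=84 with bar at grasp point
E
```

```text
time_s: 16.98
eef_pos: [470.4, -41.2, 188.1]
ee_rot: [0.002, 0.796, 0.606, 0.001]
force: [2.7, -1.1, 12.1]
grip_width: 0.155
grip_force: 24.6
[ 2.74047397 -1.07628967 12.10571065] [-0.14980274 -0.53284069 -0.02575414] [470.40378251 -41.23982823 188.05833662] 0.15483055764316278
wrist [140 164  26  17 274] [150.2 170.8] at z=40: [368. -10.  40.]
wrist [143 313  12  12  99] [149.3 318.9] at z=40: [ 302. -176.   40.]
wrist [395. -22.  62.] 0.64
top [ 52  67  45  18 259] [74.1 75.6] at z=40: [873. 561.  40.]
top [156 233  11   5  36] [161.  234.9] at z=40: [354. 276.  40.]
top [295 242  10   7  38] [299.9 244.9] at z=40: [ 316. -159.   40.]
top [452. -11.  84.] 0.74
top [356. 235.  58.] 0.65
scene [296 139   7   4  15] [298.7 140.5] at z=40: [337. 286.  40.]
scene [192 169   9   3  23] [196.  169.9] at z=40: [ 301. -151.   40.]
scene [436 200  24  25 178] [447.3 212.2] at z=40: [903. 541.  40.]
scene [ 306. -182.   57.] 0.66
```

```bash
cat >> h.py <<'E'
def tilt(s,th,x,y,z): # bar axis at grasp point horizontally, hub on table
    Rm=rot(s);g=s["eef_pos"]-Rm[:,2]*ctrl.grasp_offset;f=np.array([Rm[0,1],Rm[1,1],0]);f/=np.linalg.norm(f)
    up=np.array([0,0,1]);yy=np.array([-f[1],f[0],0]);t=np.radians(th)
    B=np.array([g[0],g[1],10+196*np.sin(t) if t>1.177 else 26*np.cos(t)+196*np.sin(t)])
    return B+x*(np.sin(t)*f-np.cos(t)*up)+y*yy+(z-206)*(np.cos(t)*f+np.sin(t)*up)
E
python3 - <<'E'
from h import *
s=ctrl.sense();w=viewer.capture("wrist");g=w["color"]
a=2.4
def ft(r,o): # along leg r, perpendicular o (towards outer/up side)
    return -26-r*np.sin(a)-o*np.cos(a)*-1*-1, 83+r*np.cos(a)-o*np.sin(a)*-1
for th in range(66,100,4):
    pts=[tilt(s,th,-26-r*np.sin(a)+sx*o*np.cos(a),y,83+r*np.cos(a)+sx*o*np.sin(a)) for r in(70,104) for o in(7,-7) for y in(-7,7) for sx in(1,)]
    q=np.array([proj(w,p) for p in pts]);hc=[np.round(proj(w,tilt(s,th,*p))).tolist() for p in((-4,100,170),(26,100,170),(-4,100,10))]
    print(th,"foot",q.min(0).round(),q.max(0).round(),q.mean(0).round(1),hc, tilt(s,th,-85,0,19)[2].round())
gr=cv2.cvtColor(g,cv2.COLOR_RGB2GRAY)
for r in(60,80,100,120,140): print(r,gr[r,100:330:5].tolist())
E
```

```text
66 foot [ 77. 167.] [117. 188.] [ 97.5 177.6] [[223.0, 44.0], [274.0, 48.0], [173.0, 70.0]] 53.0
70 foot [ 92. 166.] [129. 187.] [110.7 176. ] [[227.0, 43.0], [280.0, 47.0], [186.0, 70.0]] 48.0
74 foot [106. 165.] [142. 186.] [123.9 174.6] [[231.0, 42.0], [286.0, 45.0], [199.0, 70.0]] 42.0
78 foot [120. 163.] [154. 184.] [137.4 173.2] [[235.0, 41.0], [293.0, 43.0], [213.0, 70.0]] 36.0
82 foot [135. 162.] [167. 183.] [151.  171.9] [[240.0, 41.0], [299.0, 42.0], [226.0, 70.0]] 31.0
86 foot [150. 161.] [180. 181.] [164.7 170.5] [[245.0, 40.0], [305.0, 41.0], [240.0, 70.0]] 25.0
90 foot [164. 160.] [193. 180.] [178.4 169.2] [[250.0, 40.0], [311.0, 40.0], [253.0, 70.0]] 19.0
94 foot [179. 158.] [205. 178.] [191.9 168. ] [[255.0, 41.0], [317.0, 40.0], [267.0, 70.0]] 13.0
98 foot [193. 157.] [218. 177.] [205.3 166.7] [[260.0, 41.0], [322.0, 39.0], [280.0, 70.0]] 7.0
60 [142, 142, 143, 142, 142, 142, 141, 143, 142, 219, 232, 233, 232, 232, 232, 233, 233, 233, 232, 232, 233, 232, 233, 233, 233, 233, 233, 41, 17, 34, 43, 41, 38, 38, 39, 35, 34, 33, 32, 22, 233, 233, 233, 233, 233, 232]
80 [142
[... 190 characters left out ...]
33, 233, 233, 233, 233]
100 [144, 145, 233, 232, 233, 233, 233, 233, 233, 234, 234, 234, 234, 233, 234, 234, 233, 234, 234, 234, 234, 234, 234, 234, 234, 35, 144, 229, 16, 33, 45, 41, 41, 35, 35, 37, 33, 33, 28, 111, 147, 148, 234, 234, 234, 234]
120 [145, 145, 234, 234, 233, 234, 233, 234, 234, 234, 234, 234, 234, 234, 234, 234, 234, 234, 234, 234, 234, 234, 234, 234, 234, 32, 145, 176, 19, 30, 41, 42, 38, 37, 36, 37, 32, 33, 32, 126, 149, 219, 234, 234, 234, 233]
140 [145, 146, 230, 233, 233, 234, 234, 234, 234, 234, 234, 234, 234, 234, 233, 234, 234, 235, 234, 234, 235, 234, 235, 234, 234, 32, 146, 146, 148, 247, 253, 253, 252, 251, 251, 226, 20, 20, 27, 148, 149, 220, 234, 235, 234, 234]
```

The foot and housing edges both give a tilt of about 82°. The last 8° need about 28 mm back and 2 mm up.

```bash
python3 -m pendant '0 -0.009 -0.0008 0;0 -0.009 -0.0006 0;0 -0.008 -0.0003 0;0 0 0 0;0 0 0 0'
cat > chk.py <<'E'
from h import *
s=ctrl.sense();print(s["force"],s["wrist_torque"],s["eef_pos"],s["grip_width"],s["grip_force"]);w=viewer.capture("wrist")
i=w["color"].astype(int);m=((i[...,0]>100)&(i[...,1]<50)&(i[...,2]<50)).astype(np.uint8)
N,_,st,ce=cv2.connectedComponentsWithStats(m)
for j in range(1,N):
    if st[j,4]>30: print(st[j],ce[j].round(1))
a=2.4
for th in range(80,99,2):
    q=np.array([proj(w,tilt(s,th,-26-r*np.sin(a)+o*np.cos(a),y,83+r*np.cos(a)+o*np.sin(a))) for r in(70,104) for o in(7,-7) for y in(-7,7)])
    print(th,"foot",q.min(0).round(),q.max(0).round(),q.mean(0).round(1),[np.round(proj(w,tilt(s,th,*p))).tolist() for p in((-4,80,170),(26,80,170),(-4,80,10))])
gr=cv2.cvtColor(w["color"],cv2.COLOR_RGB2GRAY)
for r in(60,80): print(r,''.join('#' if v<80 else '.' for v in gr[r,200:330]))
E
python3 chk.py
```

```text
time_s: 17.95
eef_pos: [444.8, -34.1, 188.8]
ee_rot: [0.001, 0.796, 0.606, 0.0]
force: [0.0, 0.3, 8.8]
grip_width: 0.154
grip_force: 24.8
[8.61837092e-03 2.59478597e-01 8.81310250e+00] [-0.07142044 -0.13898479 -0.02841835] [444.8395084  -34.12883606 188.78908525] 0.15367458088046043 24.79062259197235
[167 161  24  17 229] [176.4 168.1]
80 foot [129. 162.] [161. 183.] [145.2 172.3] [[238.0, 84.0], [294.0, 84.0], [221.0, 91.0]]
82 foot [136. 162.] [168. 182.] [151.9 171.6] [[241.0, 84.0], [297.0, 84.0], [227.0, 91.0]]
84 foot [143. 161.] [174. 182.] [158.7 170.9] [[243.0, 84.0], [300.0, 84.0], [234.0, 91.0]]
86 foot [151. 160.] [181. 181.] [165.6 170.3] [[245.0, 84.0], [303.0, 84.0], [241.0, 91.0]]
88 foot [158. 160.] [187. 180.] [172.4 169.6] [[248.0, 84.0], [306.0, 84.0], [247.0, 91.0]]
90 foot [165. 159.] [193. 179.] [179.2 169. ] [[250.0, 84.0], [309.0, 84.0], [254.0, 91.0]]
92 foot [172. 159.] [200. 179.] [185.9 168.4] [[253.0, 84.0], [312.0, 83.0], [261.0, 91.0]]
94 foot [179. 158.] [206. 178.] [192.7 167.7] [[255.0, 84.0], [314.0, 83.0], [267.0, 91.0]]
96 foot [186. 158.] [212. 177.] [199.4 167.1] [[258.0, 84.0], [317.0, 83.0], [274.0, 91.0]]
98 foot [193. 157.] [219. 177.] [206.  166.5] [[260.0, 84.0], [319.0, 83.0], [280.0, 91.0]]
60 ...................................................#########################################################......................
80 ...................................................########################################################.......................
```

The screen is upright: 89–90° from the foot span and the housing edges, with 9 N pressing the hub down. I firm up the grip, recheck and hand in.

```bash
python3 -m pendant '0 0 0 0;0 0 0 0;0 0 0 0;0 0 0 0;0 0 0 0;0 0 0 0' 0 50
python3 chk.py | sed -n '1,3p;10p;14,15p'
```

```text
time_s: 18.75
eef_pos: [445.0, -34.2, 188.9]
ee_rot: [0.001, 0.796, 0.606, 0.0]
force: [0.9, -0.5, 8.9]
grip_width: 0.141
grip_force: 48.6
[ 0.90073102 -0.48334752  8.88251248] [-0.10600398 -0.15193491 -0.00407083] [444.99309498 -34.18720583 188.88398855] 0.1412768276953451 48.64365577697754
[167 161  24  17 232] [176.3 168.1]
80 foot [129. 162.] [161. 183.] [145.2 172.3] [[238.0, 84.0], [294.0, 84.0], [221.0, 91.0]]
94 foot [179. 158.] [206. 178.] [192.7 167.7] [[255.0, 84.0], [314.0, 83.0], [267.0, 91.0]]
80 ...................................................########################################################.......................
```

```bash
python3 -c "
from rig import ctrl;print(ctrl.finish_job())"
```

```text
the job is handed in; nothing more can be done
None
```

I handed the job in at about 19 s: the kickstand was flipped open while the screen lay flat, and the screen now stands at about 89–90° on its hub, gripped by the handle at about 49 N. The arm never went near the dome, case or box, though I did not re-measure them, and the hand-in returned no verdict.

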